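Lock the extruder's clevis pin with the R-clip

TASK

The horizontal soil-sample extruder's clevis pin must be locked before use. Take the large R-clip out of the wooden rack and push it straight down onto the free end of the pin, its straight leg through the cross-hole and its bent leg over the side of the pin, until it is fully home; then let go. Leave the small R-clip and the plain U-pin standing in the rack.

Things in the scene. Friction and masses are not known exactly. Their poses are not given: they have to be found in the camera images.
- clip: Large R-clip of 8 mm steel wire, 121 mm tall, upright in a rack pocket. Origin on the straight leg's axis, 44 mm above its tip: belongs mid-pin. z up, y towards the bent leg (25 mm off), x square to its flat. Head: coil 33 mm across, 16 mm thick along x, centre 60 mm above origin, 12.5 mm along y: grip it. Sprung bent leg has a waist 24 mm below origin; 5-15 N forces it over the pin. 130 g.
- cross_hole (a point): Centre of the cross-hole in the pin, a fixed level steel shaft 40 mm thick, axis 90 mm above the table. x along the shaft to its free end (35 mm off), z up. The vertical through-hole is 16 mm along the shaft by 11 mm across, its mouth flared to 14. Clevis cheek from 50 mm towards -x, top 122 mm above the table; beyond it a red ram towards -y, top 142 mm. The bent leg may go on either side of the pin.
- small_clip: Small R-clip of 6 mm wire, 82 mm tall, same form and axes, in another pocket; not to be used. Origin 30 mm above its leg's tip. The wooden rack is 55 mm high with three pockets in a row, 72 mm apart, each 45 mm deep, 42 mm long and 13 mm wide; which piece is in which varies.
- u_pin: Plain U-shaped pin of 8 mm wire, two straight legs 26 mm apart and no coil, 121 mm tall, in another pocket of the rack; not to be used. Origin on one leg's axis, 44 mm above its tip; y points to the other leg, z up.
Not all that is in view belongs to the job. Leave any blue look-alike of the clip alone.

How it is judged:
At the end, for the whole second after the job is handed in: The large R-clip sits on the pin, at rest and let go: its origin within 12 mm of the middle of the cross-hole (so that the straight leg is through and the waist of the bent leg has closed under the pin), its leg within 15 degrees of vertical and its flat square to the pin within 20 degrees (distance between clip and cross_hole below 0.012 m and angle between the z axis of clip and the z axis of cross_hole, either way round below 0.26 rad and angle between the x axis of clip and the x axis of cross_hole, either way round below 0.35 rad and linear speed of clip below 0.02 m/s and angular speed of clip below 0.2 rad/s); the robot touches nothing.
It fails at once if the small R-clip is taken out of its place in the rack (moved more than 30 mm) (distance of small_clip from where it was at the start of the episode above 0.03 m).
It fails at once if the U-pin is taken out of its place in the rack (moved more than 30 mm) (distance of u_pin from where it was at the start of the episode above 0.03 m).
It also fails if it takes over 43 s, if anything falls off the work surface, if the arm or the gripper's body presses on something with over 40 N, if the wrist force passes 120 N, or if a joint passes its speed limit or range.

ROBOT

A 6-joint arm with a two-finger parallel gripper is mounted at the origin on the work surface. World frame = base frame: x ahead of the robot, y to its left, z up, the work surface at z = 0. Lengths are in m, angles in rad, forces in N, time in s.
With the tool pointing down it reaches from about 0.375 to 0.975 m from the base axis. Payload 3.8 kg.
Tool frame: the origin (TCP) lies at the very end of the fingers, on their centre line; the grasp point (between the pads) lies 19 mm behind it; z points along the fingers, y is the line along which they close (so a half turn about z gives the same grasp; the last joint's range is limited). The gripper opens to 88 mm and grips with 3 to 60 N. Pads are 18 mm wide; open, the fingers measure 123 mm over their backs; the gripper's body (75 mm by 187 mm) begins 45 mm behind the grasp point.
Start: joints at [-1.311, 0.264, 1.604, -0, 1.274, -0.037], TCP at [0.197, -0.645, 0.239] pointing down, gripper open.
Joint ranges: [-2.63, 2.63], [-0.94, 2.18], [0.31, 2.57], [-1.31, 4.45], [0, 2.66], [-2.55, 2.55]. Speed limits (rad/s): [2.57, 2.57, 3.14, 3.14, 3.14, 3.14].

INTERFACE

Orientations are given as a rotation vector (axis times angle).
In Python, from plant import status, viewer, hand_in gives the robot as it stands. The module is installed in compiled form; this text tells all that it offers.
- The arm moves only by the shell command python3 -m inch 'ROWS'. ROWS is JSON, a list of rows, each an object with "turn": the turn, a rotation vector about the world's x, y, z in degrees, a list of three; "slide": the shift along the world's x, y, z in m, a list of three; "grip": the finger opening in m, from 0 to 0.0881. In form: [{"turn": [ax, ay, az], "slide": [x, y, z], "grip": grip}, ...]. A call has 1 to 8 rows; each row is the pose to reach, as a shift and turn from the pose commanded when the call began; what a row does not reach only later rows make up. A row lasts 1/12 s, in which the tool goes at most 41.7 mm and 7.16 degrees, less where a joint would pass 70% of its speed; a pose out of reach is approached as far as the arm can. A call with a gripper value outside its range is refused whole. The fingers move at their own pace and stop on an object; the grip force is fixed at half the most. Time passes only in rows, so rows that repeat a pose let the fingers close. It gives the time, the measured TCP pose, the force, the opening and the grip force at its end, in the units of the state.
- status.state(): the state, without advancing time (a new reading comes with each control period).
- viewer.snapshot(name): name is "scene" or "top" or "wrist"; returns (picture, depth): 384x512x3 uint8, red, green, blue; 384x512 float32, m along the optical axis (not along the pixel's ray), 0 where there is no reading.
- viewer.camera_model(name): a dict with "fovy" (degrees; the focal length in pixels is half the picture's height over the tangent of half this angle, whatever the lens; pixels are square), "cx", "cy" (the principal point, pixels), "D" ([k1, k2, p1, p2, k3] as OpenCV has them; the pictures are not rectified), "world_from_camera" (4x4, takes a point from camera to world coordinates); the wrist camera has in their place "tool_from_camera" (4x4, takes a point from camera to tool coordinates, whose origin is the TCP and whose axes are the flange's). Camera axes: x right, y down, z forward; pixel columns grow to the right and rows downward; lengths in m; the calibration is good to about 2 mm. A picture is of the moment at which its call begins: read the wrist's pose just before it. camera_model takes no time and is no camera call.
- hand_in(): hands the job in; it is judged then, once.
The state is a dict: "time": time; "joint_positions": joint angles; "dq": joint speeds; "joint_efforts": joint torques, N m; "ee_pos": TCP position; "ee_rot": TCP orientation; "wrist_force": force on the tool from outside, world axes, zero at the start; "wrist_torque": the same for the moment, N m; "finger_gap": finger opening in m; "grasp_force": force on a finger pad.
Only numpy, scipy, OpenCV 4.12 (cv2) and the standard library are available. Lean on these libraries where they do the work, as an engineer would, in place of code of your own. Each camera call takes 0.05 s, during which the arm holds its last target. There are 200 camera calls.

## Working session

There is one attempt and no reset: what is moved stays moved. The work goes in short steps, Python scripts to look and compute and a shell command to move; the robot and the scene stay as the last step left them, time stands still between calls to the robot, and variables do not carry over. Pictures are saved under pics/ and viewed, at most 10 in all, crops included, and the job is handed in when it is done.

```bash
mkdir -p pics
cat > h.py <<'E'
import numpy as np,cv2
from scipy.spatial.transform import Rotation as R
from plant import status,viewer
def K(m):
    f=192/np.tan(np.radians(m['fovy'])/2); return np.array([[f,0,m['cx']],[0,f,m['cy']],[0,0,1]])
def T(name,s=None):
    m=viewer.camera_model(name)
    if name!='wrist': return m,np.array(m['world_from_camera'])
    W=np.eye(4);W[:3,:3]=R.from_rotvec(s['ee_rot']).as_matrix();W[:3,3]=s['ee_pos']
    return m,W@np.array(m['tool_from_camera'])
def shot(name,f):
    s=status.state();p,d=viewer.snapshot(name)
    np.savez('pics/'+f+'.npz',p=p,d=d,T=T(name,s)[1]);cv2.imwrite('pics/'+f+'.png',p[:,:,::-1]);return p,d
def ray(name,f,u,v):
    m=viewer.camera_model(name);Tw=np.load('pics/'+f+'.npz')['T']
    q=cv2.undistortPoints(np.array([[[u,v]]],float),K(m),np.array(m['D'],float))[0,0]
    return Tw[:3,3],Tw[:3,:3]@np.array([q[0],q[1],1])
def pt(name,f,u,v,z=None):
    o,r=ray(name,f,u,v)
    k=(z-o[2])/r[2] if z is not None else np.load('pics/'+f+'.npz')['d'][int(round(v)),int(round(u))]
    return o+k*r
def cloud(name,f):
    m=viewer.camera_model(name);z=np.load('pics/'+f+'.npz');d=z['d']
    v,u=np.mgrid[:384,:512];q=cv2.undistortPoints(np.stack([u,v],-1).reshape(-1,1,2).astype(float),K(m),np.array(m['D'],float)).reshape(384,512,2)
    P=np.dstack([q,np.ones((384,512))])*d[...,None]
    return P@z['T'][:3,:3].T+z['T'][:3,3]
E
python3 - <<'E'
from h import *
a,_=shot('scene','s1');b,_=shot('top','t1');
cv2.imwrite('pics/a1.png',np.hstack([cv2.resize(x,(400,300),interpolation=cv2.INTER_AREA) for x in (a,b)])[:,:,::-1])
for n in('scene','top'):print(np.round(T(n)[1],3).tolist(),T(n)[0]['fovy'])
E
```

```text
[[0.035, 0.741, -0.67, 1.075], [0.999, -0.016, 0.035, 0.044], [0.016, -0.671, -0.741, 0.679], [0.0, 0.0, 0.0, 1.0]] 48.907553004066756
[[0.02, -0.998, 0.055, 0.476], [-1.0, -0.019, 0.008, 0.064], [-0.007, -0.055, -0.998, 1.046], [0.0, 0.0, 0.0, 1.0]] 47.434202370177815
```

View pics/s1.png

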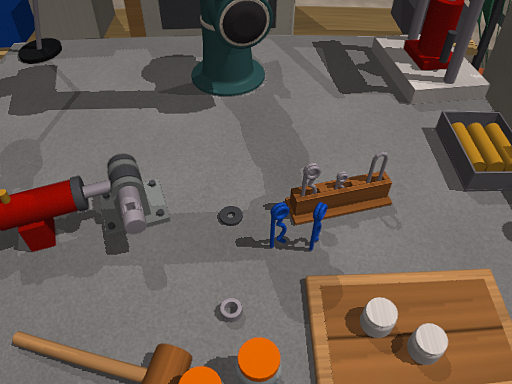

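View pics/t1.png

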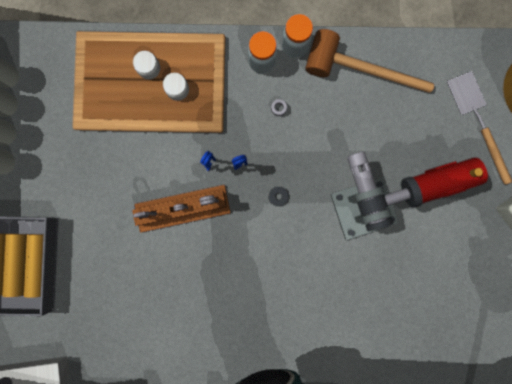

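Scene view: the large clip is at about (311,178), the small clip at (342,180), the U-pin at (378,165), the blue look-alikes at (280,225) and (318,225), and the pin's free end at (133,215). In the top view, the large clip is at (210,200) and the pin end at (358,160).

Run:
```python
from h import *
a=np.load('pics/s1.npz')['p'];b=np.load('pics/t1.npz')['p']
c=lambda p,u,v:cv2.resize(p[v:v+75,u:u+100],(400,300),interpolation=cv2.INTER_CUBIC)
cv2.imwrite('pics/c1.png',np.vstack([np.hstack([c(a,280,150),c(a,95,170)]),np.hstack([c(b,140,165),c(b,330,145)])])[:,:,::-1])
for n,f,uv in [('scene','s1',(311,170)),('scene','s1',(133,212)),('top','t1',(208,200)),('top','t1',(360,162)),('top','t1',(170,215))]: print(n,uv,pt(n,f,*uv).round(4))
C=cloud('top','t1')
# rack top & shaft
def band(u0,u1,v0,v1,z0,z1):
    P=C[v0:v1,u0:u1].reshape(-1,3);P=P[(P[:,2]>z0)&(P[:,2]<z1)];return P
P=band(125,240,180,235,.048,.06)
r=cv2.minAreaRect(P[:,:2].astype(np.float32));print('rack',r,len(P))
P=band(190,232,180,215,.075,.14);print('clip head',len(P),P.mean(0),P.min(0),P.max(0))
P=band(340,385,145,200,.098,.116);print('shaft',len(P),P.mean(0));l=cv2.fitLine(P[:,:2].astype(np.float32),cv2.DIST_HUBER,0,.01,.01).ravel();print(l, cv2.minAreaRect(P[:,:2].astype(np.float32)))
```

```text
scene (311, 170) [0.5237 0.1684 0.126 ]
scene (133, 212) [ 0.603  -0.1523  0.108 ]
top (208, 200) [0.514  0.1669 0.1289]
top (360, 162) [ 0.6027 -0.1556  0.111 ]
top (170, 215) [0.4813 0.2609 0.0529]
rack ((0.4973909258842468, 0.24227991700172424), (0.037296924740076065, 0.21033112704753876), 13.299539566040039) 1127
clip head 124 [0.51367449 0.16955138 0.12345394] [0.50354158 0.15483943 0.07774845] [0.52293717 0.18760611 0.13168639]
shaft 744 [ 0.57356312 -0.16381717  0.10721771]
[ 0.9421333   0.3352384   0.5735631  -0.16381717] ((0.5732008218765259, -0.17058271169662476), (0.11047912389039993, 0.0590311735868454), 11.221643447875977)
```

View pics/c1.png

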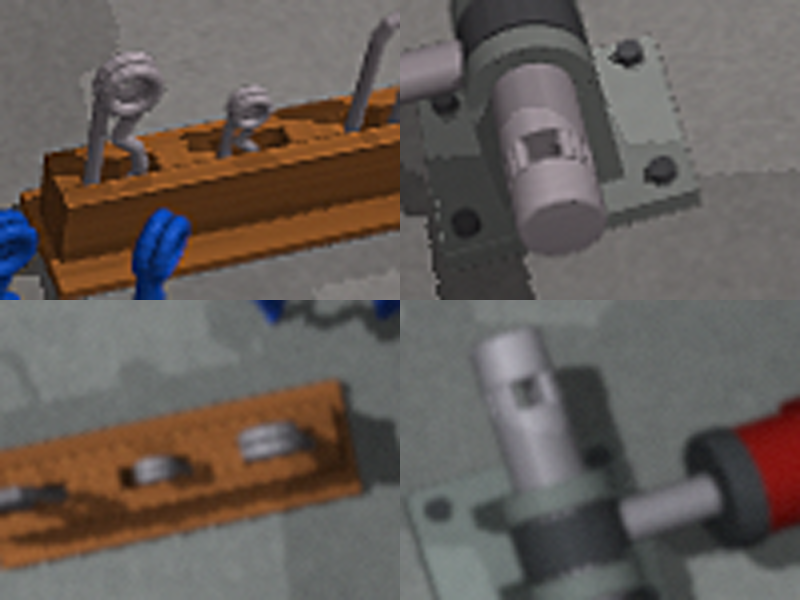

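Run:
```python
from h import *
s=status.state();print(s['time'],np.round(s['ee_pos'],4),R.from_rotvec(s['ee_rot']).as_matrix().round(3).tolist())
print(np.round(viewer.camera_model('wrist')['tool_from_camera'],3).tolist())
print('hole',pt('top','t1',361.7,168.2,.11),'scene',pt('scene','s1',95+143/4,170+145/4,.108))
for n,f,b in[('top','t1',(340,385,145,200)),('scene','s1',(95,160,170,240))]:
    P=cloud(n,f)[b[2]:b[3],b[0]:b[1]].reshape(-1,3)
    P=P[(P[:,2]>.095)&(P[:,2]<.113)&(P[:,0]>.565)]
    l=cv2.fitLine(P[:,:2].astype(np.float32),cv2.DIST_HUBER,0,.01,.01).ravel();print(n,len(P),l,np.degrees(np.arctan2(l[1],l[0])),P.max(0))
P=cloud('top','t1')[180:215,190:232].reshape(-1,3);P=P[(P[:,2]>.11)];print(cv2.minAreaRect(P[:,:2].astype(np.float32)),P.mean(0))
```

```text
0.1 [ 0.1972 -0.6449  0.2375] [[0.956, 0.292, -0.001], [0.292, -0.956, 0.002], [0.0, -0.002, -1.0]]
[[0.0, -0.949, -0.317, 0.082], [1.0, 0.0, 0.001, -0.0], [-0.001, -0.317, 0.949, -0.147], [0.0, 0.0, 0.0, 1.0]]
hole [ 0.58948892 -0.15954731  0.11      ] scene [ 0.58970034 -0.15847721  0.108     ]
top 444 [ 0.83358103  0.5523972   0.5989507  -0.15354   ] 33.531624 [ 0.62785314 -0.13225155  0.1128907 ]
scene 608 [ 0.9245522   0.38105547  0.5981101  -0.15714037] 22.399076 [ 0.62910407 -0.13155954  0.11197097]
((0.5026307106018066, 0.12433504313230515), (0.12899911403656006, 0.02468728832900524), 76.97347259521484) [0.51207094 0.16474871 0.17165491]
```

```bash
A='{"turn":[0,0,35],"slide":[0.12,0.29,0.05],"grip":0.088}'; cat >/dev/null; python3 -m inch '[{"turn":[0,0,35],"slide":[0.12,0.29,0.05],"grip":0.06},{"turn":[0,0,35],"slide":[0.12,0.29,0.05],"grip":0.06},{"turn":[0,0,35],"slide":[0.12,0.29,0.05],"grip":0.06},{"turn":[0,0,35],"slide":[0.12,0.29,0.05],"grip":0.06},{"turn":[0,0,35],"slide":[0.12,0.29,0.05],"grip":0.06},{"turn":[0,0,35],"slide":[0.12,0.29,0.05],"grip":0.06},{"turn":[0,0,35],"slide":[0.12,0.29,0.05],"grip":0.06},{"turn":[0,0,35],"slide":[0.12,0.29,0.05],"grip":0.06}]'
python3 -m inch '[{"turn":[0,0,35],"slide":[0.12,0.29,0],"grip":0.06},{"turn":[0,0,35],"slide":[0.12,0.29,0],"grip":0.06},{"turn":[0,0,35],"slide":[0.12,0.29,0],"grip":0.06},{"turn":[0,0,35],"slide":[0.12,0.29,0],"grip":0.06},{"turn":[0,0,35],"slide":[0.12,0.29,0],"grip":0.06},{"turn":[0,0,35],"slide":[0.12,0.29,0],"grip":0.06},{"turn":[0,0,35],"slide":[0.12,0.29,0],"grip":0.06},{"turn":[0,0,35],"slide":[0.12,0.29,0],"grip":0.06}]'
```

```text
time: 0.77
ee_pos: [0.318, -0.3522, 0.289]
ee_rot: [-2.822, -1.379, -0.002]
wrist_force: [-0.1, 0.1, 0.4]
finger_gap: 0.0601
grasp_force: 0.0
time: 1.43
ee_pos: [0.4379, -0.0618, 0.2885]
ee_rot: [-2.276, -2.165, -0.002]
wrist_force: [0.3, -0.9, -0.1]
finger_gap: 0.0599
grasp_force: 0.0
```

```bash
python3 -m inch '[{"turn":[0,0,16],"slide":[0.075,0.23,-0.03],"grip":0.06},{"turn":[0,0,16],"slide":[0.075,0.23,-0.03],"grip":0.06},{"turn":[0,0,16],"slide":[0.075,0.23,-0.03],"grip":0.06},{"turn":[0,0,16],"slide":[0.075,0.23,-0.03],"grip":0.06},{"turn":[0,0,16],"slide":[0.075,0.23,-0.03],"grip":0.06},{"turn":[0,0,16],"slide":[0.075,0.23,-0.03],"grip":0.06},{"turn":[0,0,16],"slide":[0.075,0.23,-0.03],"grip":0.06},{"turn":[0,0,16],"slide":[0.075,0.23,-0.03],"grip":0.06}]'
python3 - <<'E'
from h import *
p,d=shot('wrist','w1')
cv2.imwrite('pics/w1b.png',cv2.resize(p,(800,600),interpolation=cv2.INTER_CUBIC)[:,:,::-1])
C=cloud('wrist','w1');np.set_printoptions(precision=4,suppress=True)
m=(C[...,2]>.085)&(C[...,2]<.14)&(abs(C[...,0]-.513)<.03)&(abs(C[...,1]-.17)<.035)
P=C[m];print(len(P),P.mean(0),P.min(0),P.max(0),cv2.minAreaRect(P[:,:2].astype(np.float32)))
v,u=np.nonzero(m);print(u.min(),u.max(),v.min(),v.max())
m=(abs(C[...,2]-.055)<.004)&(abs(C[...,0]-.5)<.07)&(C[...,1]>.1);P=C[m];print('rack',len(P),cv2.minAreaRect(P[:,:2].astype(np.float32)))
E
```

```text
time: 2.1
ee_pos: [0.5119, 0.1659, 0.2575]
ee_rot: [-1.95, -2.461, 0.003]
wrist_force: [0.6, -0.8, 0.9]
finger_gap: 0.0599
grasp_force: 0.0
457 [0.5124 0.1751 0.1271] [0.5029 0.1567 0.114 ] [0.5231 0.1892 0.1334] ((0.512952983379364, 0.1727781444787979), (0.015812888741493225, 0.03149937465786934), 13.11816692352295)
250 265 159 189
rack 4107 ((0.496460497379303, 0.24388468265533447), (0.0373411662876606, 0.2096680849790573), 13.306329727172852)
```

View pics/w1b.png

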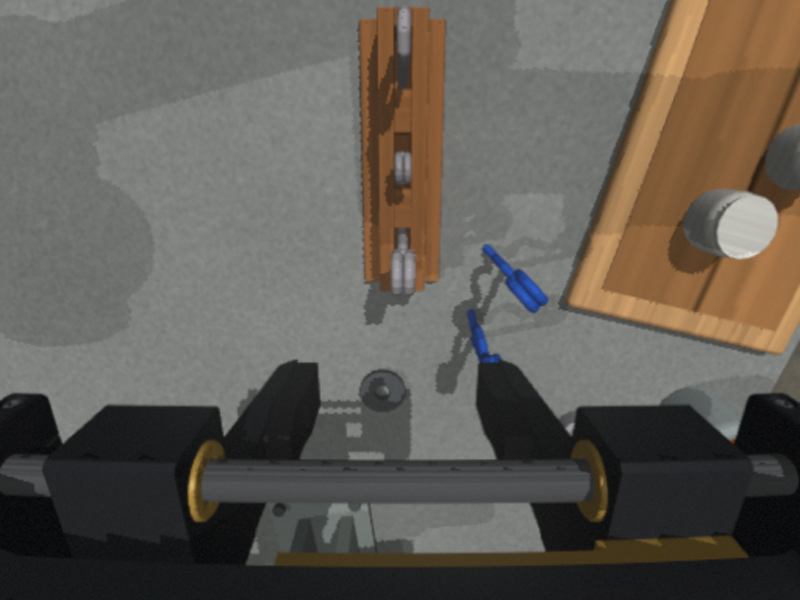

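The wrist view shows the large clip's coil at (403,265), between the fingers' yaw planes. The small clip is at (403,168) and the blue ones at (515,285) and (485,340). The tool yaw already matches.

```bash
python3 -m inch '[{"turn":[0,0,0],"slide":[0.001,0.007,-0.04],"grip":0.04},{"turn":[0,0,0],"slide":[0.001,0.007,-0.08],"grip":0.04},{"turn":[0,0,0],"slide":[0.001,0.007,-0.1],"grip":0.04},{"turn":[0,0,0],"slide":[0.001,0.007,-0.1],"grip":0.04},{"turn":[0,0,0],"slide":[0.001,0.007,-0.1],"grip":0.04}]'
python3 - <<'E'
from h import *
s=status.state();p,d=shot('wrist','w2');np.set_printoptions(precision=4,suppress=True)
C=cloud('wrist','w2');m=(C[...,2]>.085)&(C[...,2]<.14)&(abs(C[...,0]-.513)<.025)&(abs(C[...,1]-.175)<.03);P=C[m]
print(len(P),P.mean(0),P.min(0),P.max(0),cv2.minAreaRect(P[:,:2].astype(np.float32)))
E
```

```text
time: 2.57
ee_pos: [0.5123, 0.1698, 0.158]
ee_rot: [-1.957, -2.456, 0.004]
wrist_force: [1.6, 0.3, 0.4]
finger_gap: 0.0401
grasp_force: 0.0
958 [0.512  0.1768 0.1268] [0.5025 0.1562 0.1091] [0.5231 0.1891 0.1326] ((0.5130987763404846, 0.17224059998989105), (0.01574755646288395, 0.03297872096300125), 13.126840591430664)
```

View pics/w2.png

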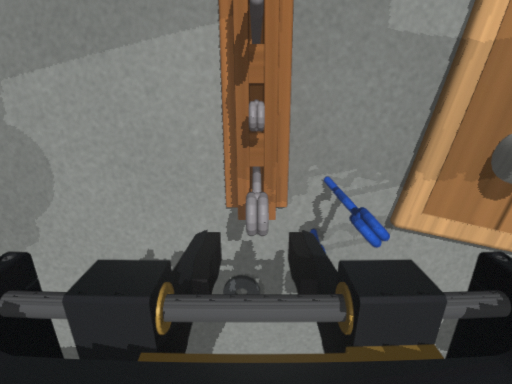

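The coil at (258,212) lies centred between the fingertips. One blue clip at (315,233) is near the right finger, so I'll check clearance first.

Run:
```python
from h import *
np.set_printoptions(precision=3,suppress=True)
for n,f in(('top','t1'),('wrist','w2'),('scene','s1')):
    p=np.load(f'pics/{f}.npz')['p'].astype(int);C=cloud(n,f)
    m=(p[...,2]>p[...,0]+60)&(p[...,2]>90)&(C[...,0]>.5)&(C[...,0]<.65)&(C[...,2]<.15);P=C[m]-[.513,.1725,0]
    a=np.radians(13.2);X=P[:,0]*np.cos(a)+P[:,1]*np.sin(a);Y=-P[:,0]*np.sin(a)+P[:,1]*np.cos(a)
    k=abs(Y)<.014
    print(n,len(P),'near finger: minX',X[k].min() if k.any() else None,'zmax',P[:,2].max(), 'minX all',X.min())
```

```text
top 184 near finger: minX 0.07483618046023285 zmax 0.1237774161102484 minX all 0.0627987659598762
wrist 1013 near finger: minX 0.07427359509878662 zmax 0.1229503485954487 minX all 0.0652208656861255
scene 500 near finger: minX 0.08118426939062383 zmax 0.12245447437419077 minX all 0.06503995917233518
```

```bash
python3 -m inch '[{"turn":[0,0,0],"slide":[0.001,0.003,-0.03],"grip":0.04},{"turn":[0,0,0],"slide":[0.001,0.003,-0.062],"grip":0.04},{"turn":[0,0,0],"slide":[0.001,0.003,-0.062],"grip":0.04},{"turn":[0,0,0],"slide":[0.001,0.003,-0.062],"grip":0.005},{"turn":[0,0,0],"slide":[0.001,0.003,-0.062],"grip":0.005},{"turn":[0,0,0],"slide":[0.001,0.003,-0.062],"grip":0.005},{"turn":[0,0,0],"slide":[0.001,0.003,-0.062],"grip":0.005},{"turn":[0,0,0],"slide":[0.001,0.003,-0.062],"grip":0.005}]'
```

```text
time: 3.28
ee_pos: [0.5162, 0.1749, 0.0992]
ee_rot: [1.954, 2.457, 0.005]
wrist_force: [-1.1, -0.8, 5.8]
finger_gap: 0.0157
grasp_force: 29.7
```

```bash
python3 -m inch '[{"turn":[0,0,0],"slide":[0,0,0.02],"grip":0.005},{"turn":[0,0,0],"slide":[0,0,0.045],"grip":0.005},{"turn":[0,0,0],"slide":[0,0,0.08],"grip":0.005},{"turn":[0,0,0],"slide":[0,0,0.12],"grip":0.005},{"turn":[0,0,0],"slide":[0,0,0.15],"grip":0.005},{"turn":[0,0,0],"slide":[0,0,0.15],"grip":0.005}]'
python3 -m inch '[{"turn":[0,0,0],"slide":[0.01,-0.04,0],"grip":0.005},{"turn":[0,0,0],"slide":[0.02,-0.08,0],"grip":0.005},{"turn":[0,0,0],"slide":[0.03,-0.12,0],"grip":0.005},{"turn":[0,0,0],"slide":[0.03,-0.16,0],"grip":0.005},{"turn":[0,0,0],"slide":[0.03,-0.18,0],"grip":0.005},{"turn":[0,0,0],"slide":[0.03,-0.18,0],"grip":0.005},{"turn":[0,0,0],"slide":[0.03,-0.18,0],"grip":0.005}]'
python3 - <<'E'
from h import *
p,_=shot('wrist','w3');q,_=shot('scene','s3');t,_=shot('top','t3')
im=np.hstack([cv2.resize(p,(400,300),interpolation=cv2.INTER_AREA),cv2.resize(q[90:240,80:280],(400,300))])
cv2.imwrite('pics/m3.png',np.vstack([im,np.hstack([cv2.resize(p[200:300,190:323],(400,300)),cv2.resize(t[110:230,240:400],(400,300))])])[:,:,::-1])
E
```

```text
time: 3.78
ee_pos: [0.5186, 0.1758, 0.2555]
ee_rot: [1.95, 2.452, 0.018]
wrist_force: [1.3, 0.9, -0.0]
finger_gap: 0.0158
grasp_force: 29.7
time: 4.37
ee_pos: [0.5438, -0.0064, 0.2458]
ee_rot: [-1.958, -2.455, 0.001]
wrist_force: [-0.2, 0.1, -1.7]
finger_gap: 0.0159
grasp_force: 29.8
```

View pics/m3.png

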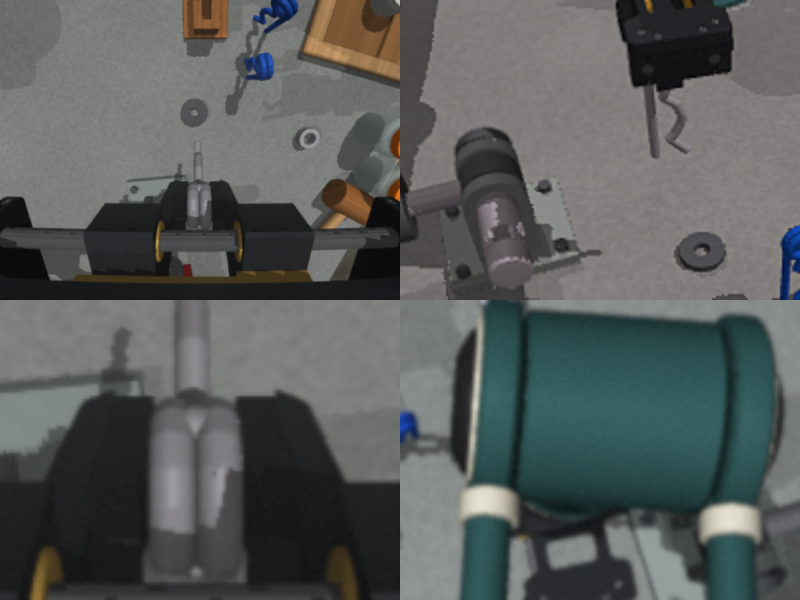

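The clip is held square: straight leg to the left, bent leg towards +y in the scene crop, with the leg running (650,85) to (656,155). Next I'll measure the leg in hand and fit the shaft.

Run:
```python
from h import *
from scipy.optimize import least_squares
np.set_printoptions(precision=4,suppress=True)
s=status.state();print(s['ee_pos'])
# shaft: cylinder fit
for n,f in(('top','t1'),('scene','s1'),('scene','s3')):
    P=cloud(n,f).reshape(-1,3)
    for it in range(6):
        if it==0:c,a=np.array([.59,-.159]),np.radians(14);zc=.09
        d=P[:,:2]-c;x=d@[np.cos(a),np.sin(a)];y=d@[-np.sin(a),np.cos(a)]
        m=(x>-.042)&(x<.032)&(abs(y)<.021)&(abs(np.hypot(y,P[:,2]-zc)-.02)<(.006 if it<2 else .003))&~((abs(x)<.01)&(abs(y)<.008))&(P[:,2]>.09)
        Q=P[m]
        def res(v):
            y=-(Q[:,0]-.59)*np.sin(v[1])+(Q[:,1]+.159)*np.cos(v[1])-v[0]
            return np.hypot(y,Q[:,2]-v[2])-.02
        r=least_squares(res,[0,a,zc],loss='soft_l1',f_scale=.001);a=r.x[1];zc=r.x[2]
        c=np.array([.59,-.159])+r.x[0]*np.array([-np.sin(a),np.cos(a)])
    print(n,f,'axis pt near x=.59:',c,'yaw',np.degrees(a),'z',zc,m.sum(),'rms',np.sqrt(np.mean(res(r.x)**2)))
    ex=(np.abs(np.hypot(y,P[:,2]-zc)-.02)<.003)&(P[:,2]>.1)&(x>0)&(x<.06);print('  end x',np.percentile(x[ex],[90,98,100]))
# leg in hand from scene
C=cloud('scene','s3')
m=(C[...,2]>.12)&(C[...,2]<.225)&(abs(C[...,0]-.544)<.03)&(abs(C[...,1]+.005)<.05);P=C[m]
y=(P[:,:2]-s['ee_pos'][:2])@[-np.sin(np.radians(13.2)),np.cos(np.radians(13.2))]
L=P[y<0.0];l=cv2.fitLine(L.astype(np.float32),cv2.DIST_HUBER,0,.01,.01).ravel();print('leg',len(L),l,'tip z',P[:,2].min(), L.mean(0))
l=l*np.sign(l[2]) if 0 else l
```

```text
[ 0.5441 -0.0044  0.2462]
top t1 axis pt near x=.59: [ 0.5904 -0.1603] yaw 18.6642030808049 z 0.09036268947103748 549 rms 0.001228220518629096
  end x [0.0317 0.0344 0.0353]
scene s1 axis pt near x=.59: [ 0.5902 -0.1597] yaw 18.944630768906855 z 0.08954389846555921 598 rms 0.000879573005338712
  end x [0.0324 0.035  0.0365]
scene s3 axis pt near x=.59: [ 0.5903 -0.1598] yaw 18.923659941332293 z 0.08961354657119625 598 rms 0.0008084003516715122
  end x [0.0329 0.0348 0.0358]
leg 168 [ 0.0297 -0.0289  0.9991  0.5498 -0.0185  0.1957] tip z 0.15771203925213995 [ 0.549  -0.0173  0.1935]
```

```bash
python3 -m inch '[{"turn":[0,0,5.6],"slide":[0.012,-0.04,0],"grip":0.005},{"turn":[0,0,5.6],"slide":[0.024,-0.08,0],"grip":0.005},{"turn":[0,0,5.6],"slide":[0.036,-0.12,-0.01],"grip":0.005},{"turn":[0,0,5.6],"slide":[0.043,-0.142,-0.03],"grip":0.005},{"turn":[0,0,5.6],"slide":[0.043,-0.142,-0.03],"grip":0.005},{"turn":[0,0,5.6],"slide":[0.043,-0.142,-0.03],"grip":0.005},{"turn":[0,0,5.6],"slide":[0.043,-0.142,-0.03],"grip":0.005},{"turn":[0,0,5.6],"slide":[0.043,-0.142,-0.03],"grip":0.005}]'
cat > leg.py <<'E'
from h import *
import sys
np.set_printoptions(precision=4,suppress=True)
f=sys.argv[1];s=status.state();q,_=shot('scene',f)
cv2.imwrite(f'pics/{f}c.png',cv2.resize(q[120:250,70:230],(800,600)[:1]+(650-50,) if 0 else (738,600),interpolation=cv2.INTER_CUBIC)[:,:,::-1])
H=np.array([.5903,-.160]);a=np.radians(18.8);B=np.array([[np.cos(a),np.sin(a)],[-np.sin(a),np.cos(a)]])
C=cloud('scene',f);P=C.reshape(-1,3);d=(P[:,:2]-H)@B.T
print('tcp rel hole',B@(np.array(s['ee_pos'][:2])-H),s['ee_pos'][2])
m=(P[:,2]>.117)&(P[:,2]<.19)&(abs(d[:,0])<.02)&(abs(d[:,1])<.012);Q=np.c_[d[m],P[m,2]]
print(len(Q),'tip z',Q[:,2].min())
for z in np.arange(.115,.19,.01):
    k=(Q[:,2]>=z)&(Q[:,2]<z+.01)
    if k.sum()>3:print(round(z+.005,3),k.sum(),'x(-3)',Q[k,0].mean()-.003,'y',(Q[k,1].min()+Q[k,1].max())/2,Q[k,1].min(),Q[k,1].max())
E
python3 leg.py s4
```

```text
time: 5.18
ee_pos: [0.5877, -0.1457, 0.2175]
ee_rot: [1.83, 2.553, 0.001]
wrist_force: [-0.1, 0.1, -1.5]
finger_gap: 0.0159
grasp_force: 29.8
tcp rel hole [0.0022 0.0143] 0.2174505203139544
133 tip z 0.13002556656971365
0.13 9 x(-3) 0.0010188021531705432 y 6.289814874687401e-05 -0.003632839008985772 0.00375863530647952
0.14 19 x(-3) 0.0015963681568017347 y -0.00024532865279237414 -0.004263718542039154 0.0037730612364544054
0.15 30 x(-3) 0.0014901663313861948 y 0.0037650597362829724 -0.004299327065773838 0.011829446538339783
0.16 22 x(-3) 0.0016264621504847197 y -0.000317758834344083 -0.004281217640841104 0.0036456999721529377
0.17 20 x(-3) 0.0018521478222135197 y -0.0003855775378155664 -0.004265606820406622 0.003494451744775489
0.18 25 x(-3) 0.0020292892970481535 y -0.0003684349217802519 -0.0042058191314538074 0.0034689492878933036
0.19 8 x(-3) 0.0018515962056807394 y -0.00014538256769313024 -0.0036123068571741143 0.0033215417217878538
```

View pics/s4c.png

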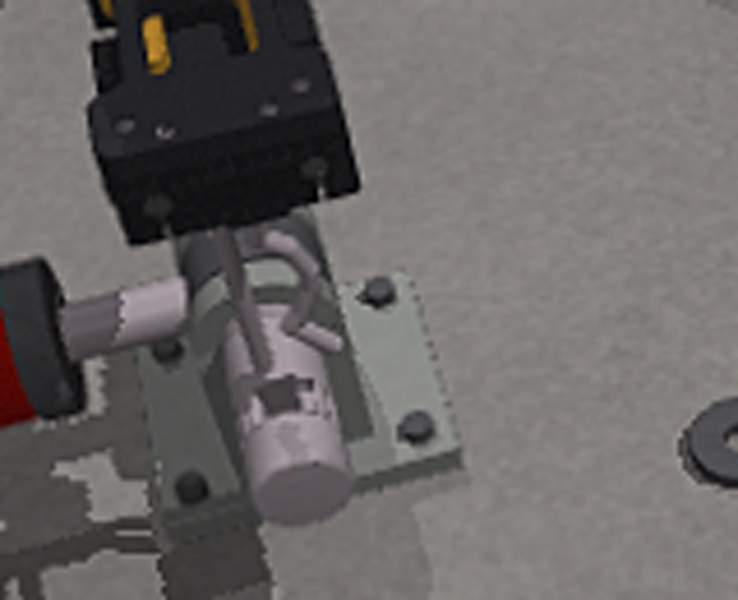

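The leg tip at (262,365) is lined up with the hole at (285,393), within about 1.5 mm along the shaft and 0.4 mm across. Descending.

```bash
python3 -m inch '[{"turn":[0,0,0],"slide":[-0.001,0,-0.012],"grip":0.005},{"turn":[0,0,0],"slide":[-0.001,0,-0.02],"grip":0.005},{"turn":[0,0,0],"slide":[-0.001,0,-0.026],"grip":0.005},{"turn":[0,0,0],"slide":[-0.001,0,-0.032],"grip":0.005},{"turn":[0,0,0],"slide":[-0.001,0,-0.036],"grip":0.005},{"turn":[0,0,0],"slide":[-0.001,0,-0.036],"grip":0.005}]'
```

```text
time: 5.73
ee_pos: [0.5855, -0.1469, 0.1792]
ee_rot: [-1.832, -2.549, 0.001]
wrist_force: [-0.2, 0.6, -1.3]
finger_gap: 0.0159
grasp_force: 29.8
```

```bash
python3 -m inch '[{"turn":[0,0,0],"slide":[0,0,-0.006],"grip":0.005},{"turn":[0,0,0],"slide":[0,0,-0.012],"grip":0.005},{"turn":[0,0,0],"slide":[0,0,-0.018],"grip":0.005},{"turn":[0,0,0],"slide":[0,0,-0.022],"grip":0.005},{"turn":[0,0,0],"slide":[0,0,-0.022],"grip":0.005}]'
```

```text
time: 6.15
ee_pos: [0.5862, -0.1469, 0.1573]
ee_rot: [-1.833, -2.55, -0.001]
wrist_force: [3.0, 2.5, -6.4]
finger_gap: 0.0154
grasp_force: 30.0
```

```bash
python3 -m inch '[{"turn":[0,0,0],"slide":[0,0,-0.005],"grip":0.005},{"turn":[0,0,0],"slide":[0,0,-0.010],"grip":0.005},{"turn":[0,0,0],"slide":[0,0,-0.015],"grip":0.005},{"turn":[0,0,0],"slide":[0,0,-0.015],"grip":0.005}]'
```

```text
time: 6.48
ee_pos: [0.5852, -0.1476, 0.1416]
ee_rot: [-1.831, -2.55, 0.003]
wrist_force: [0.8, 0.9, -3.1]
finger_gap: 0.0158
grasp_force: 30.0
```

```bash
python3 -m inch '[{"turn":[0,0,0],"slide":[0,0,-0.004],"grip":0.005},{"turn":[0,0,0],"slide":[0,0,-0.008],"grip":0.005},{"turn":[0,0,0],"slide":[0,0,-0.008],"grip":0.005},{"turn":[0,0,0],"slide":[0,0,-0.008],"grip":0.005}]'
python3 - <<'E'
from h import *
np.set_printoptions(precision=4,suppress=True)
q,_=shot('scene','s5');w,_=shot('wrist','w5')
cv2.imwrite('pics/m5.png',np.hstack([cv2.resize(q[150:250,80:180],(400,400),interpolation=cv2.INTER_CUBIC),cv2.resize(w[180:320,186:326],(400,400))])[:,:,::-1])
C=cloud('wrist','w5');P=C[(abs(C[...,0]-.586)<.03)&(abs(C[...,1]+.147)<.03)&(C[...,2]>.13)&(C[...,2]<.19)]
v=C[180:260,230:280].reshape(-1,3);v=v[(v[:,2]>.125)&(v[:,2]<.18)];print('coil top z',np.percentile(v[:,2],[50,90,98]),len(v))
E
```

```text
time: 6.82
ee_pos: [0.5863, -0.1478, 0.1355]
ee_rot: [-1.833, -2.551, 0.001]
wrist_force: [0.3, 0.1, -2.2]
finger_gap: 0.0158
grasp_force: 30.0
coil top z [0.1566 0.1629 0.1646] 1394
```

View pics/m5.png

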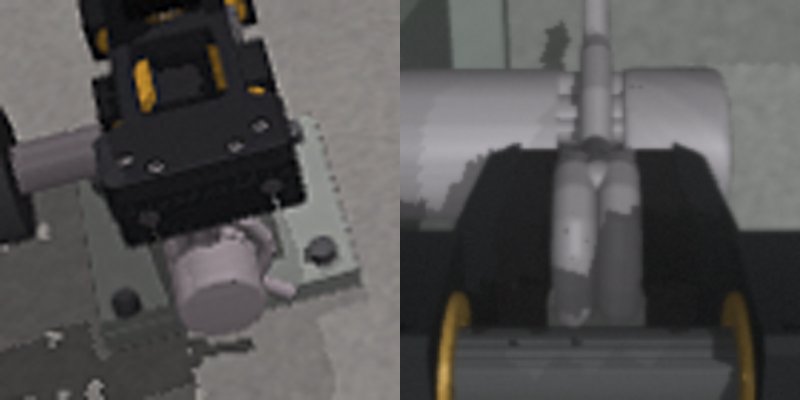

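The clip is seated. The bent leg shows under the pin at (280,285), and the coil top is at 0.1645 m against an expected 0.1665 m. Releasing and retreating.

```bash
python3 -m inch '[{"turn":[0,0,0],"slide":[0,0,0],"grip":0.04},{"turn":[0,0,0],"slide":[0,0,0],"grip":0.04},{"turn":[0,0,0],"slide":[0,0,0],"grip":0.04},{"turn":[0,0,0],"slide":[0,0,0.03],"grip":0.04},{"turn":[0,0,0],"slide":[0,0,0.07],"grip":0.04},{"turn":[0,0,0],"slide":[0,0,0.11],"grip":0.04},{"turn":[0,0,0],"slide":[0,0,0.13],"grip":0.04},{"turn":[0,0,0],"slide":[0,0,0.13],"grip":0.04}]'
python3 - <<'E'
from h import *
np.set_printoptions(precision=4,suppress=True)
q,_=shot('scene','s6');w,_=shot('wrist','w6')
cv2.imwrite('pics/m6.png',np.hstack([cv2.resize(q[140:240,80:180],(400,400),interpolation=cv2.INTER_CUBIC),cv2.resize(w[100:300,156:356],(400,400))])[:,:,::-1])
C=cloud('wrist','w6');P=C[(abs(C[...,0]-.586)<.03)&(abs(C[...,1]+.147)<.03)&(C[...,2]>.135)&(C[...,2]<.18)]
H=np.array([.5903,-.16]);a=np.radians(18.8);B=np.array([[np.cos(a),np.sin(a)],[-np.sin(a),np.cos(a)]])
r=cv2.minAreaRect(P[:,:2].astype(np.float32));print(r,'rel',B@(np.array(r[0])-H),'ztop',np.percentile(P[:,2],[90,98]))
E
```

```text
time: 7.58
ee_pos: [0.59, -0.1485, 0.2737]
ee_rot: [1.826, 2.542, 0.007]
wrist_force: [0.1, -0.5, 0.9]
finger_gap: 0.0401
grasp_force: 0.0
((0.5828298926353455, -0.13705667853355408), (0.01572095789015293, 0.03256680443882942), 18.69997787475586) rel [0.0003 0.0241] ztop [0.1613 0.1621]
```

View pics/m6.png

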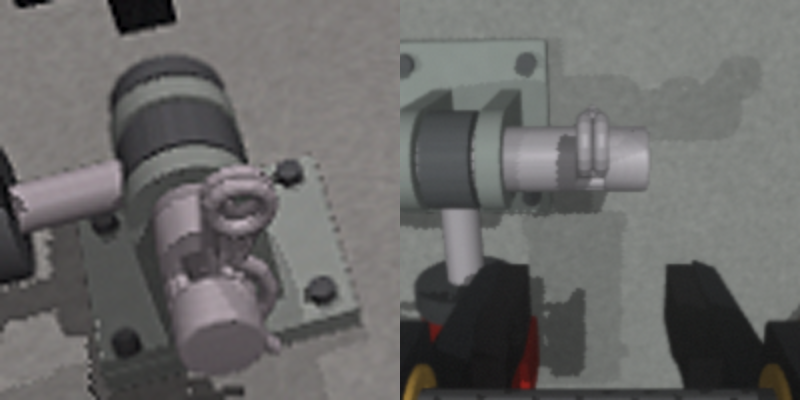

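The clip is released on the pin, but the coil at (592,145) seems leaned towards the bent-leg side. Checking with the scene and top cameras.

```bash
python3 -m inch '[{"turn":[0,0,0],"slide":[0,0.1,0.03],"grip":0.04},{"turn":[0,0,0],"slide":[-0.05,0.2,0.03],"grip":0.04},{"turn":[0,0,0],"slide":[-0.05,0.2,0.03],"grip":0.04},{"turn":[0,0,0],"slide":[-0.05,0.2,0.03],"grip":0.04},{"turn":[0,0,0],"slide":[-0.05,0.2,0.03],"grip":0.04},{"turn":[0,0,0],"slide":[-0.05,0.2,0.03],"grip":0.04},{"turn":[0,0,0],"slide":[-0.05,0.2,0.03],"grip":0.04},{"turn":[0,0,0],"slide":[-0.05,0.2,0.03],"grip":0.04}]'
cat > chk.py <<'E'
from h import *
import sys
np.set_printoptions(precision=4,suppress=True)
H=np.array([.5903,-.16]);a=np.radians(18.8);B=np.array([[np.cos(a),np.sin(a)],[-np.sin(a),np.cos(a)]])
for n in ['scene','top']:
    shot(n,n+sys.argv[1]);P=cloud(n,n+sys.argv[1]).reshape(-1,3);d=np.c_[(P[:,:2]-H)@B.T,P[:,2]]
    Q=d[(abs(d[:,0])<.02)&(abs(d[:,1]-.012)<.045)&(d[:,2]>.118)&(d[:,2]<.19)]
    K_=Q[Q[:,2]>.13];print(n,len(Q),'coil y',K_[:,1].min(),K_[:,1].max(),'x',K_[:,0].min(),K_[:,0].max(),'ztop',np.percentile(Q[:,2],98))
    for z in np.arange(.115,.165,.008):
        k=Q[(Q[:,2]>=z)&(Q[:,2]<z+.008)]
        if len(k):print('  ',round(z+.004,3),len(k),k[:,1].min(),k[:,1].max(),k[:,0].mean())
E
python3 chk.py 7
```

```text
time: 8.35
ee_pos: [0.5357, 0.0523, 0.2939]
ee_rot: [-1.831, -2.551, 0.004]
wrist_force: [0.6, -0.6, -1.2]
finger_gap: 0.0403
grasp_force: 0.0
scene 330 coil y 0.005080239818358823 0.039783637584458055 x -0.006450399195026315 0.010780052012685335 ztop 0.16093754589068493
   0.119 17 0.0022625305281938663 0.02532415871820109 0.0032534819064531676
   0.127 25 0.003323257239777461 0.02792370296319654 0.004498756994284812
   0.135 90 0.005080239818358823 0.03683382330498223 0.004706132934265329
   0.143 36 0.0066472392781308015 0.039783637584458055 0.007246202158592128
   0.151 54 0.007285511684977592 0.03912673373467255 0.005712389017437679
   0.159 108 0.010756973537348096 0.03543479556415595 0.003075824560589751
top 128 coil y 0.007798306248813879 0.03961563331835135 x -0.006780155542610563 0.009076015662038653 ztop 0.16166519193320972
   0.135 4 0.01680528180939173 0.025339795749968284 -0.006471514160937819
   0.143 9 0.008874850928087973 0.03961563331835135 -0.0001732346255844846
   0.151 35 0.007798306248813879 0.03892662461873622 0.0006712290778170974
   0.159 80 0.01206618454044761 0.03541370640658307 0.0012704532125143437
```

```bash
python3 -m inch '[{"turn":[0,0,0],"slide":[0,0,0.01],"grip":0.04},{"turn":[0,0,0],"slide":[0,0,0.01],"grip":0.04},{"turn":[0,0,0],"slide":[0,0,0.01],"grip":0.04},{"turn":[0,0,0],"slide":[0,0,0.01],"grip":0.04},{"turn":[0,0,0],"slide":[0,0,0.01],"grip":0.04},{"turn":[0,0,0],"slide":[0,0,0.01],"grip":0.04},{"turn":[0,0,0],"slide":[0,0,0.01],"grip":0.04},{"turn":[0,0,0],"slide":[0,0,0.01],"grip":0.04}]' >/dev/null; python3 chk.py 8
```

```text
scene 333 coil y 0.0045033816593816264 0.03977516524686092 x -0.005944440804316185 0.011432624886925646 ztop 0.16059229055094865
   0.119 20 0.0023972866483549927 0.027905706130370724 0.003699707632136575
   0.127 25 0.003402744755344396 0.028460821254504266 0.004602710342337901
   0.135 85 0.005015696967749293 0.03683366133394502 0.004415604050408321
   0.143 44 0.006688880240435791 0.03977516524686092 0.006830519467172844
   0.151 58 0.0077954436178239855 0.039126512232833165 0.00524969460702219
   0.159 101 0.010724860455287186 0.03500617723017532 0.002796690511560762
top 128 coil y 0.007578903829779358 0.03956898482251366 x -0.006883385129478079 0.009023783662584908 ztop 0.16271896355580753
   0.135 4 0.017966657960954945 0.02564172527727508 -0.006523781722331234
   0.143 13 0.009062285373980362 0.039431209907885234 5.968635830622754e-05
   0.151 29 0.007578903829779358 0.03956898482251366 0.0012689769343932936
   0.159 81 0.011299224956492555 0.03594976576957976 0.0009877002294805246
   0.167 1 0.021786048821493147 0.021786048821493147 0.006451266579124212
```

At rest: lean about 10.5° (limit 15°), origin about 2 mm from the hole centre, yaw matched to the pin.

```bash
python3 -c "
from plant import hand_in
print(hand_in())"
```

```text
the job is handed in; nothing more can be done
None
```

I handed the job in with the large R-clip on the pin and let go: by my camera measurements its origin is about 2 mm from the hole centre and it leans about 10.5° (limit 15°). I left the small clip and U-pin untouched, but the hand-in returned no verdict.

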